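# Find the rattling case and hold it out over the pounding pad

## Robot

A 6-joint arm with a two-finger parallel gripper is mounted at the origin on the work surface. World frame = base frame: x ahead of the robot, y to its left, z up, the work surface at z = 0. Lengths are in m, angles in rad, forces in N, time in s.
With the tool pointing down it reaches from about 0.225 to 0.725 m from the base axis. Payload 3.1 kg.
Tool frame: the origin (TCP) lies between the finger pads; the fingertips stand 17 mm ahead of it and the grasp point (between the pads) lies 2 mm behind it; z points along the fingers, y is the direction in which the jaws open and shut (so a half turn about z gives the same grasp; the last joint's range is limited). The gripper opens to 85 mm and grips with 20 to 120 N. Pads are 22 mm wide; open, the fingers measure 114 mm over their backs; the gripper's body (76 mm by 85 mm) begins 54 mm behind the grasp point. The pads swing forward as they close: fully open they stand 13 mm farther back than shut.
Start: joints at [-1.232, 0.048, 0.099, 1.622, 0, 1.443], TCP at [0.236, -0.469, 0.248] pointing down, gripper open.
Joint ranges: [-2.91, 2.91], [-0.99, 1.94], [-1.21, 1.42], [-2.12, 2.29], [-1.49, 1.47], [-3.14, 3.14]. Speed limits (rad/s): [2.79, 2.79, 3.14, 3.14, 3.14, 3.14].

## Interface

Orientations are given as a rotation vector (axis times angle).
In Python, from station import bot gives the robot as it stands.
- The arm moves only by the tool jog_arm, never from a script. Its argument "deltas" is a list of rows, each an object with "travel": the shift along the tool's x, y, z each as a share of 100 mm, from -1 to 1, a list of three; "rotation": the turn, a rotation vector about the tool's x, y, z each as a share of pi rad, from -1 to 1, a list of three; "grip": the closure, from 0 (fully open) to 1 (shut). In form: [{"travel": [tx, ty, tz], "rotation": [rx, ry, rz], "grip": grip}, ...]. A call has 1 to 10 rows; each row is the pose to reach, as a shift and turn from the pose commanded when the call began, along the tool's axes at that moment, turning the shorter way round; what a row does not reach only later rows make up. A row lasts 1/12 s, in which the tool goes at most 41.7 mm and 7.16 degrees, less where a joint would pass 70% of its speed; a pose out of reach is approached as far as the arm can. A call with a number of a shift or a turn outside -1 to 1 is refused whole. A call with a gripper value outside its range is refused whole. The fingers move at their own pace and stop on an object; "force" is the grip in N (left out, the last holds). Time passes only in rows, so rows that repeat a pose let the fingers close. It gives the time, the measured TCP pose, the force and the opening at its end, in the units of the state.
- bot.state(): the state, without advancing time (a new reading comes with each control period).
- bot.get_image(name): name is "side" or "top"; returns a dict with "img" (480x640x3 uint8, blue, green, red), "mtx" (3x3 intrinsics, pixels), "k1" (the pictures are not rectified: a ray, as slopes to the right and down, at radius r is drawn at 1 + k1 r^2 times it, then the intrinsics apply), "rvec" (rotation vector, rad) and "tvec" (3), from world to camera coordinates, as OpenCV has them. Camera axes: x right, y down, z forward; pixel columns grow to the right and rows downward; lengths in m; the calibration is good to about 2 mm. A picture is of the moment at which its call begins. There is no depth.
- bot.sign_off(): hands the job in, once; it reports no verdict.
The state is a dict: "t": time; "q": joint angles; "joint_velocities": joint speeds; "tau": joint torques, N m; "tcp_pos": TCP position; "tool_rot": TCP orientation; "contact_force": force on the tool from outside, world axes, zero at the start; "torque": the same for the moment, N m; "grip_width": finger opening in m.
Only numpy, scipy, OpenCV 4.12 (cv2) and the standard library are available. Lean on these libraries where they do the work, as an engineer would, in place of code of your own. Each camera call takes 0.05 s, during which the arm holds its last target. There are 200 camera calls.

## Task

Three identical sealed metal cases stand on the leatherwork bench; two are packed tight and one has a loose steel piece in it that rattles. Lift the cases clear of the bench and shake them lengthways to and fro, a few brisk strokes, to find the one that rattles, setting each silent case you try back down upright where it stood, without dropping any case or disturbing the jar, spool, knife and block around them. Then hold the rattling case out, level and lid up, about a hand's breadth above the middle of the round black pad at the far side, and finish while still holding it there, motionless.

Things in the scene. Friction and masses are not known exactly. Their poses are not given: they have to be found in the camera images.
- case_a: One of three identical sealed bare-metal cases (box shape, dark seam line below the lid), 110 mm long (own x), 56 mm wide (own y), 48 mm high, 0.18 to 0.61 kg. Origin: centre of the underside; z up through the lid. Smooth straight sides, gripped across the 56 mm width. Cannot be opened; alike to the eye; their weights differ at random, so weight does not tell which is which.
- case_b: Same as case_a to the eye. The three cases start upright, about 0.25 m apart, in a row across the bench (left, middle, right; which name is where varies), their lengths pointing roughly away from the robot.
- case_c: Same as case_a to the eye. In one of the three cases, a different one each time, lies a loose round steel piece (34 mm, 160 g) that rolls freely inside, up to 68 mm lengthways and 14 mm sideways, and strikes the walls when that case is shaken; tipped a few degrees, it rolls to the low end within a second. In the other two nothing moves.
- pad: Round black rubber pounding pad with a small grey dot in the middle, 140 mm across, 10 mm thick, fixed to the bench on its far side. Origin: centre of the underside, on the bench surface.
- jar: Bystander: small amber glass jar with a black cap, 34 mm across, 55 mm high, standing loose between the left and middle cases. Origin: centre of the underside.
- spool: Bystander: wooden thread spool, 34 mm across, 50 mm high, standing loose between the middle and right cases. Origin: centre of the underside.
- knife: Bystander: yellow cutter knife about 195 mm long, 18 mm high, lying loose at the right far side. Origin: underside, middle of the handle.
- block: Bystander: plywood block 120 x 130 x 45 mm with a small wooden template (6 mm thick) on it, loose at the left far side. Origin: centre of the underside.

How it is judged:
On the way, in this order (a step that is already met when the one before it is completed fails the run):
1. the rattling case is gripped and at least 25 mm up, and shaking (or rocking) it lengthways has sent the loose piece more than 15 mm towards its +x end (((distance between case_a and loose_piece below 0.06 m and height (world z) of case_a above 0.025 m and contact force between the fingers and case_a above 1 N and x of loose_piece in the frame of case_a above 0.015 m) or (distance between case_b and loose_piece below 0.06 m and height (world z) of case_b above 0.025 m and contact force between the fingers and case_b above 1 N and x of loose_piece in the frame of case_b above 0.015 m) or (distance between case_c and loose_piece below 0.06 m and height (world z) of case_c above 0.025 m and contact force between the fingers and case_c above 1 N and x of loose_piece in the frame of case_c above 0.015 m))), for 0.02 s.
2. the rattling case is gripped and at least 25 mm up, and shaking (or rocking) it lengthways has sent the loose piece more than 15 mm towards its -x end (((distance between case_a and loose_piece below 0.06 m and height (world z) of case_a above 0.025 m and contact force between the fingers and case_a above 1 N and x of loose_piece in the frame of case_a below -0.015 m) or (distance between case_b and loose_piece below 0.06 m and height (world z) of case_b above 0.025 m and contact force between the fingers and case_b above 1 N and x of loose_piece in the frame of case_b below -0.015 m) or (distance between case_c and loose_piece below 0.06 m and height (world z) of case_c above 0.025 m and contact force between the fingers and case_c above 1 N and x of loose_piece in the frame of case_c below -0.015 m))), for 0.02 s.
At the end, for the whole second after the job is handed in: The rattling case is held in the fingers, still, level within 0.25 rad and lid up, its underside 50 to 220 mm above the bench and its centre within 50 mm of the pad's middle seen from above; both silent cases stand upright at rest on the bench within 60 mm of where they started (((distance between case_a and loose_piece below 0.06 m and contact force between the fingers and case_a above 1 N and horizontal distance between case_a and pad below 0.05 m and height (world z) of case_a between 0.05 and 0.22 m and angle between case_a's own z axis and vertical below 0.25 rad and linear speed of case_a below 0.04 m/s and height (world z) of each of case_b, case_c below 0.006 m and angle between each of case_b, case_c's own z axis and vertical below 0.1 rad and distance of each of case_b, case_c from where it was at the start of the episode below 0.06 m and linear speed of each of case_b, case_c below 0.03 m/s) or (distance between case_b and loose_piece below 0.06 m and contact force between the fingers and case_b above 1 N and horizontal distance between case_b and pad below 0.05 m and height (world z) of case_b between 0.05 and 0.22 m and angle between case_b's own z axis and vertical below 0.25 rad and linear speed of case_b below 0.04 m/s and height (world z) of each of case_a, case_c below 0.006 m and angle between each of case_a, case_c's own z axis and vertical below 0.1 rad and distance of each of case_a, case_c from where it was at the start of the episode below 0.06 m and linear speed of each of case_a, case_c below 0.03 m/s) or (distance between case_c and loose_piece below 0.06 m and contact force between the fingers and case_c above 1 N and horizontal distance between case_c and pad below 0.05 m and height (world z) of case_c between 0.05 and 0.22 m and angle between case_c's own z axis and vertical below 0.25 rad and linear speed of case_c below 0.04 m/s and height (world z) of each of case_a, case_b below 0.006 m and angle between each of case_a, case_b's own z axis and vertical below 0.1 rad and distance of each of case_a, case_b from where it was at the start of the episode below 0.06 m and linear speed of each of case_a, case_b below 0.03 m/s))); the arm keeps its last pose, push and grip.
It fails at once if a bystander (jar, spool, knife, block) is pushed more than 40 mm or the jar or spool is knocked over (distance of any of jar, spool, knife, block from where it was at the start of the episode above 0.04 m or angle between any of jar, spool's own z axis and vertical above 0.6 rad).
It fails at once if a case is dropped or thrown ((height (world z) of case_a above 0.02 m and contact force between the fingers and case_a below 0.1 N and linear speed of case_a above 0.35 m/s) or (height (world z) of case_b above 0.02 m and contact force between the fingers and case_b below 0.1 N and linear speed of case_b above 0.35 m/s) or (height (world z) of case_c above 0.02 m and contact force between the fingers and case_c below 0.1 N and linear speed of case_c above 0.35 m/s)).
It also fails if it takes over 72 s, if anything falls off the work surface, if the arm or the gripper's body presses on something with over 40 N, if the wrist force passes 120 N, or if a joint passes its speed limit or range.

## Working session

There is one attempt and no reset: what is moved stays moved. The work goes in short steps, Python scripts to look and compute and a tool call to move; the robot and the scene stay as the last step left them, time stands still between calls to the robot, and variables do not carry over. Pictures are saved under pics/ and viewed, about 8 in all and at most 12, crops included, and the job is handed in when it is done.

Besides the shell and the picture viewer there is one more tool, called after "Request:" as name([rows], argument=value, ...), one row to a line, values as JSON. jog_arm: Moves the arm, as the interface text tells. Its arguments: {"type":"object","properties":{"deltas":{"type":"array","items":{"type":"object","properties":{"travel":{"type":"array","items":{"type":"number","minimum":-1,"maximum":1}},"rotation":{"type":"array","items":{"type":"number","minimum":-1,"maximum":1}},"grip":{"type":"number"}}}},"force":{"type":"number"}},"required":["deltas"]}

```bash
mkdir -p pics; cat > h.py <<'E'
import numpy as np, cv2
from scipy.spatial.transform import Rotation as R
from station import bot
def ray(c,uv):
    K=c["mtx"];uv=np.atleast_2d(np.float64(uv))
    d=(uv-[K[0][2],K[1][2]])/[K[0][0],K[1][1]]
    s=d.copy()
    for _ in range(30): s=d/(1+c["k1"]*(s**2).sum(1,keepdims=True))
    M=R.from_rotvec(np.ravel(c["rvec"])).as_matrix()
    return -M.T@np.ravel(c["tvec"]), np.c_[s,np.ones(len(s))]@M
def plane(c,uv,z):
    o,d=ray(c,uv); return o+d*((z-o[2])/d[:,2])[:,None]
E
python3 - <<'E'
from h import *
print(bot.state())
for n in("top","side"):
    c=bot.get_image(n);cv2.imwrite(f"pics/{n}0.png",c["img"]);print(n,ray(c,[[320,240]]),c["k1"])
    np.save(f"{n}0.npy",c,allow_pickle=True)
E
```

```text
{'t': 0.0, 'q': array([-1.23180675e+00,  4.87514875e-02,  9.75372200e-02,  1.62202849e+00,
       -2.76405429e-05,  1.44300366e+00]), 'joint_velocities': array([-1.09119757e-03, -7.71282773e-04,  4.81143731e-04,  9.29215899e-04,
        3.31646938e-05,  6.36727104e-04]), 'tau': array([-4.88000460e-04, -3.38774228e+01,  3.20018899e+01,  2.00966606e-02,
       -2.62039248e-04, -7.36203333e-06]), 'tcp_pos': array([ 0.23604001, -0.46826889,  0.24708638]), 'tool_rot': array([-3.05405279e+00, -7.26019413e-01,  4.47874596e-04]), 'contact_force': array([ 0.21015814, -0.03167946,  0.8431404 ]), 'torque': array([-0.0109346 ,  0.00205542, -0.02248535]), 'grip_width': 0.08578048468900555}
top (array([0.3549543 , 0.01448177, 1.253518  ]), array([[ 0.16626911, -0.02030693, -0.98591947]])) 0.022884568809423994
side (array([0.50594004, 0.66980246, 0.67961678]), array([[ 0.04369173, -0.70871643, -0.70426328]])) -0.03403703609813972
```

View pics/top0.png

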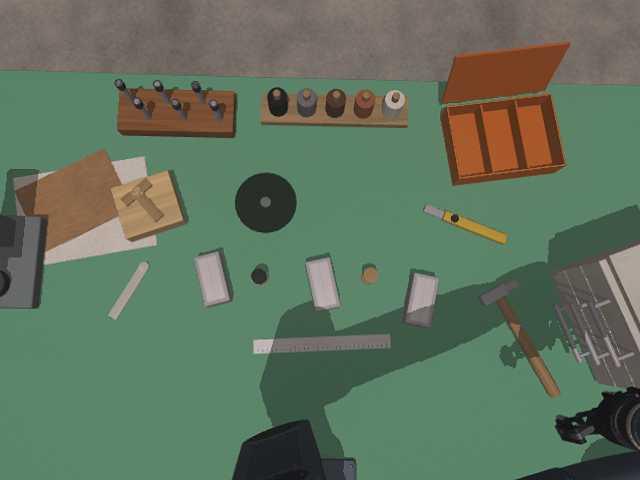

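View pics/side0.png

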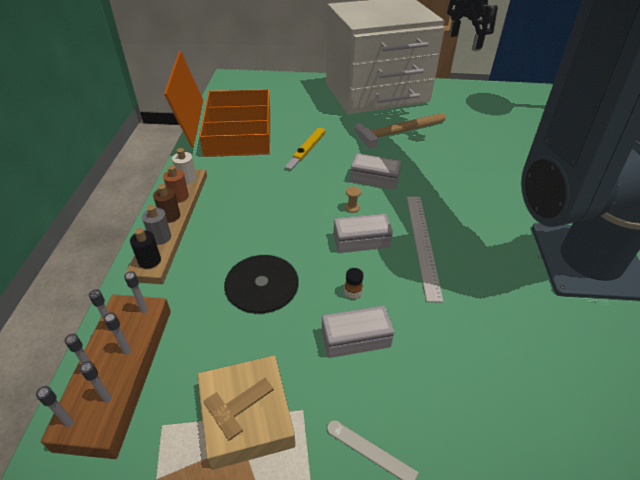

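```bash
cat > m.py <<'E'
from h import *
def find(c,rois):
    hsv=cv2.cvtColor(c["img"],cv2.COLOR_BGR2HSV)
    out=[]
    for (x0,y0,x1,y1) in rois:
        m=np.zeros((480,640),np.uint8); m[y0:y1,x0:x1]=((hsv[y0:y1,x0:x1,1]<75)*255)
        m=cv2.morphologyEx(m,cv2.MORPH_OPEN,np.ones((3,3)))
        k=max(cv2.findContours(m,0,1)[0],key=cv2.contourArea)[:,0]
        p=plane(c,k,0.024)[:,:2]
        r=cv2.minAreaRect((p*1000).astype(np.float32)); b=cv2.boxPoints(r)
        e=[b[1]-b[0],b[2]-b[1]];e=max(e,key=np.linalg.norm)
        a=np.degrees(np.arctan2(e[1],e[0])); a=(a+90)%180-90
        out.append((np.round(r[0],1),np.round(r[1],1),round(a,1))); print(*out[-1])
    return out
E
python3 - <<'E'
from m import *
c=np.load("top0.npy",allow_pickle=True).item()
find(c,[(190,245,238,312),(300,252,346,318),(398,262,446,334)])
print(plane(c,[[265,202]],.01),plane(c,[[259,275]],.055),plane(c,[[370,275]],.05))
s=np.load("side0.npy",allow_pickle=True).item()
print("side",plane(s,[[262,281]],.01),plane(s,[[354,273]],.055),plane(s,[[353,190]],.05),plane(s,[[357,318],[362,222],[375,164]],.048))
E
```

```text
[471.4 222.4] [118.5  64.6] 15.8
[457.7 -17.9] [131.1  64.8] 10.6
[ 434.6 -230.9] [ 66.3 117.4] -11.0
[[0.64921481 0.11472954 0.01      ]] [[0.47865297 0.11868855 0.055     ]] [[ 0.4838811  -0.11905328  0.05      ]]
side [[0.64802582 0.11413356 0.01      ]] [[0.47824129 0.1193996  0.055     ]] [[ 0.48502288 -0.12299954  0.05      ]] [[ 0.47092613  0.21143995  0.048     ]
 [ 0.46466299 -0.024206    0.048     ]
 [ 0.4360618  -0.22649603  0.048     ]]
```

```bash
python3 - <<'E'
from m import *
c=np.load("top0.npy",allow_pickle=True).item()
i=c["img"];h=cv2.cvtColor(i,cv2.COLOR_BGR2HSV)
cr=i[240:340,180:450].copy(); cr=cv2.resize(cr,None,fx=2.9,fy=2.9,interpolation=2)
mk=cv2.resize(cv2.cvtColor(((h[240:340,180:450,1]<75)*255).astype(np.uint8),8),None,fx=2.9,fy=2.9)
cv2.imwrite("pics/crop.png",np.vstack([cr,mk]))
E
```

```text
(no output)
```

View pics/crop.png

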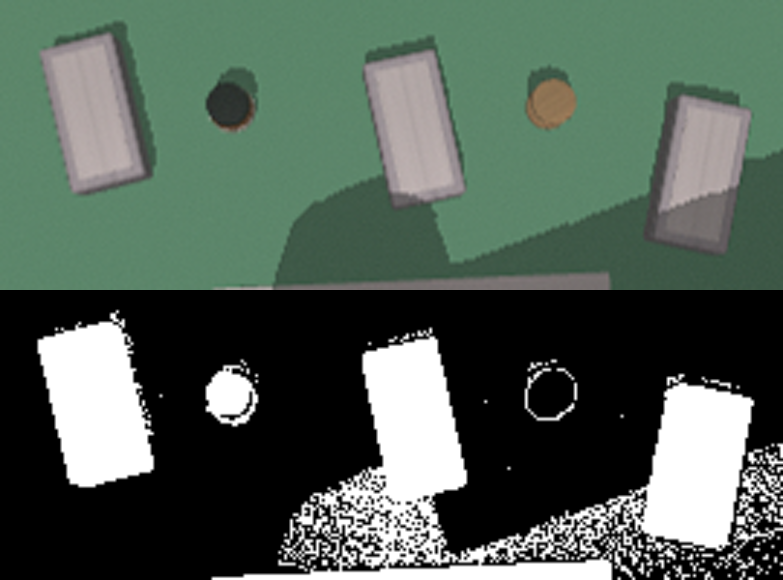

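Crop shows clean case outlines with bench-shadow noise at the middle and right ones. A lower saturation threshold should fix it.

```bash
sed -i 's/<75)\*255/<SAT)*255/; s/^def find/SAT=50\ndef find/; s/np.ones((3,3))/np.ones((5,5))/' m.py
python3 - <<'E'
import m; from m import *
c=np.load("top0.npy",allow_pickle=True).item()
for m.SAT in (40,55): find(c,[(185,242,240,314),(298,250,346,318),(396,260,446,334)])
s=bot.state(); M=R.from_rotvec(s["tool_rot"]).as_matrix(); print(M.round(3))
E
```

```text
[471.8 222.4] [115.4  61.9] 15.6
[465.  -17.1] [113.5  58. ] 13.2
[ 435.3 -231.7] [ 63.5 114.6] -11.2
[472.  222.5] [116.2  62.8] 15.7
[465.  -17.4] [114.3  58.8] 13.2
[ 434.8 -231.5] [ 64.1 115.9] -11.1
[[ 0.893  0.45  -0.001]
 [ 0.45  -0.893  0.002]
 [ 0.    -0.002 -1.   ]]
```

Request:
jog_arm([
  {"travel": [0.25,-0.1,0],"grip": 0},
  {"travel": [0.6,-0.26,0],"grip": 0},
  {"travel": [0.95,-0.405,0],"grip": 0},
])

```text
schema error: expected keys travel, rotation, grip
```

Request:
jog_arm([
  {"travel": [0.35,-0.15,0],"grip": 0},
  {"travel": [0.7,-0.3,0],"grip": 0},
  {"travel": [0.95,-0.405,0],"grip": 0},
])

```text
schema error: expected keys travel, rotation, grip
```

Request:
jog_arm([
  {"travel": [0.35,-0.15,0],"rotation": [0,0,0.03],"grip": 0},
  {"travel": [0.7,-0.3,0],"rotation": [0,0,0.07],"grip": 0},
  {"travel": [0.94,-0.405,0],"rotation": [0,0,0.105],"grip": 0},
  {"travel": [0.94,-0.405,0],"rotation": [0,0,0.14],"grip": 0},
  {"travel": [0.94,-0.405,0],"rotation": [0,0,0.18],"grip": 0},
  {"travel": [0.94,-0.405,0],"rotation": [0,0,0.21],"grip": 0},
  {"travel": [0.94,-0.405,0],"rotation": [0,0,0.21],"grip": 0},
  {"travel": [0.94,-0.405,0],"rotation": [0,0,0.21],"grip": 0},
])

```text
t: 0.77
tcp_pos: [0.3019, -0.3901, 0.2478]
tool_rot: [-3.127, 0.298, 0.001]
contact_force: [-1.1, 0.2, 1.4]
grip_width: 0.0855
```

```bash
cat > st.py <<'E'
from h import *
import sys
s=bot.state();M=R.from_rotvec(s["tool_rot"]).as_matrix()
print("t",s["t"].__round__(2),"tcp",s["tcp_pos"].round(4),"az",np.degrees(np.arctan2(M[1,0],M[0,0])).round(2),"zax",M[:,2].round(3),"F",s["contact_force"].round(2),"T",s["torque"].round(3),"w",round(s["grip_width"],4))
if len(sys.argv)>3:
    p=np.array([float(v) for v in sys.argv[1:4]]); a=float(sys.argv[4])
    print("travel/100mm",(M.T@(p-s["tcp_pos"])*10).round(3),"rotz/pi",round((np.degrees(np.arctan2(M[1,0],M[0,0]))-a)/180,4))
E
python3 st.py 0.435 -0.2315 0.026 -11.1
```

```text
t 0.77 tcp [ 0.3019 -0.3901  0.2478] az -10.9 zax [-0.001  0.001 -1.   ] F [-1.07  0.18  1.35] T [ 0.007  0.015 -0.009] w 0.0855
travel/100mm [ 1.009 -1.808  2.219] rotz/pi 0.0011
```

Request:
jog_arm([
  {"travel": [0.18,-0.3,0],"rotation": [0,0,0],"grip": 0},
  {"travel": [0.36,-0.6,0],"rotation": [0,0,0],"grip": 0},
  {"travel": [0.55,-0.95,0],"rotation": [0,0,0],"grip": 0},
])

```text
t: 1.02
tcp_pos: [0.3742, -0.3078, 0.2479]
tool_rot: [3.127, -0.304, -0.001]
contact_force: [1.2, 0.6, 0.3]
grip_width: 0.0855
```

Request:
jog_arm([
  {"travel": [0.16,-0.3,0.1],"rotation": [0,0,0],"grip": 0},
  {"travel": [0.32,-0.6,0.4],"rotation": [0,0,0],"grip": 0},
  {"travel": [0.46,-0.86,0.7],"rotation": [0,0,0],"grip": 0},
  {"travel": [0.46,-0.86,1],"rotation": [0,0,0],"grip": 0},
  {"travel": [0.46,-0.86,1],"rotation": [0,0,0],"grip": 0},
  {"travel": [0.46,-0.86,1],"rotation": [0,0,0],"grip": 0},
])

```text
t: 1.52
tcp_pos: [0.4337, -0.2306, 0.1457]
tool_rot: [-3.124, 0.299, 0.01]
contact_force: [-0.7, -0.1, 0.4]
grip_width: 0.0856
```

```bash
python3 st.py 0.435 -0.2315 0.026 -11.1;python3 - <<'E'
from h import *
c=bot.get_image("side");cv2.imwrite("pics/s1.png",cv2.resize(c["img"][60:280,280:560],None,fx=2.5,fy=2.5))
E
```

```text
t 1.52 tcp [ 0.4337 -0.2306  0.1457] az -10.94 zax [-0.006  0.004 -1.   ] F [-0.71 -0.07  0.35] T [-0.072 -0.066  0.038] w 0.0856
travel/100mm [0.022 0.01  1.196] rotz/pi 0.0009
```

View pics/s1.png

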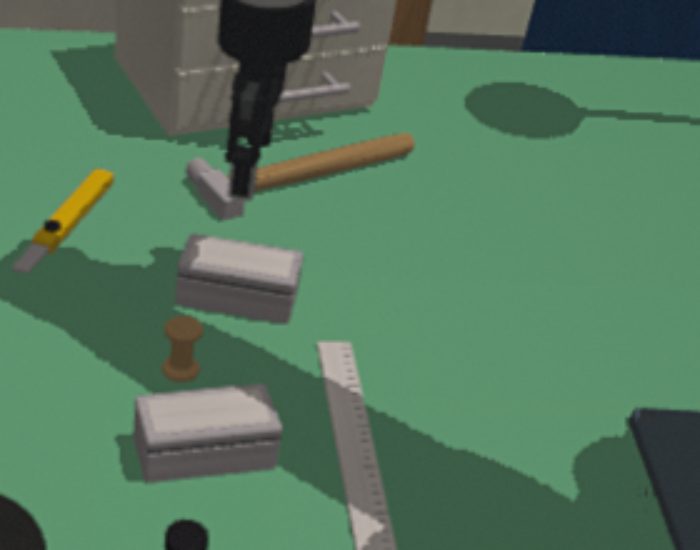

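Request:
jog_arm([
  {"travel": [0.02,0.01,0.25],"rotation": [0,0,0],"grip": 0},
  {"travel": [0.02,0.01,0.5],"rotation": [0,0,0],"grip": 0},
  {"travel": [0.02,0.01,0.75],"rotation": [0,0,0],"grip": 0},
  {"travel": [0.02,0.01,0.95],"rotation": [0,0,0],"grip": 0},
  {"travel": [0.02,0.01,1],"rotation": [0,0,0],"grip": 0},
])

```text
t: 1.98
tcp_pos: [0.4372, -0.2349, 0.0483]
tool_rot: [3.127, -0.305, -0.0]
contact_force: [-0.9, 0.2, 0.7]
grip_width: 0.0855
```

Request:
jog_arm([
  {"travel": [0,0,0.1],"rotation": [0,0,0],"grip": 0},
  {"travel": [0,0,0.19],"rotation": [0,0,0],"grip": 0},
  {"travel": [0,0,0.19],"rotation": [0,0,0],"grip": 0},
])

```text
t: 2.23
tcp_pos: [0.4378, -0.2342, 0.0295]
tool_rot: [3.127, -0.304, 0.001]
contact_force: [-0.9, -0.2, -0.2]
grip_width: 0.0854
```

Request:
jog_arm([
  {"travel": [0,0,0],"rotation": [0,0,0],"grip": 0.3},
  {"travel": [0,0,0],"rotation": [0,0,0],"grip": 0.5},
  {"travel": [0,0,0],"rotation": [0,0,0],"grip": 0.6},
  {"travel": [0,0,0],"rotation": [0,0,0],"grip": 0.8},
  {"travel": [0,0,0],"rotation": [0,0,0],"grip": 1},
  {"travel": [0,0,0],"rotation": [0,0,0],"grip": 1},
  {"travel": [0,0,0],"rotation": [0,0,0],"grip": 1},
  {"travel": [0,0,0],"rotation": [0,0,0],"grip": 1},
], force=80)

```text
t: 2.9
tcp_pos: [0.4388, -0.2341, 0.0309]
tool_rot: [3.126, -0.302, 0.004]
contact_force: [0.6, -0.3, 6.4]
grip_width: 0.0543
```

```bash
python3 st.py
```

```text
t 2.9 tcp [ 0.4388 -0.2341  0.0309] az -11.05 zax [ 0.003 -0.002 -1.   ] F [ 0.59 -0.3   6.44] T [ 0.193  0.025 -0.006] w 0.0543
```

Request:
jog_arm([
  {"travel": [0,0,-0.1],"rotation": [0,0,0],"grip": 1},
  {"travel": [0,0,-0.3],"rotation": [0,0,0],"grip": 1},
  {"travel": [0,0,-0.55],"rotation": [0,0,0],"grip": 1},
  {"travel": [0,0,-0.8],"rotation": [0,0,0],"grip": 1},
  {"travel": [0,0,-0.95],"rotation": [0,0,0],"grip": 1},
  {"travel": [0,0,-1],"rotation": [0,0,0],"grip": 1},
  {"travel": [0,0,-1],"rotation": [0,0,0],"grip": 1},
  {"travel": [0,0,-1],"rotation": [0,0,0],"grip": 1},
  {"travel": [0,0,-1],"rotation": [0,0,0],"grip": 1},
])

```text
t: 3.65
tcp_pos: [0.4363, -0.2325, 0.1271]
tool_rot: [-3.125, 0.302, 0.006]
contact_force: [-0.2, 0.1, -4.0]
grip_width: 0.0547
```

```bash
python3 st.py
```

```text
t 3.65 tcp [ 0.4363 -0.2325  0.1271] az -11.05 zax [-0.003  0.002 -1.   ] F [-0.17  0.06 -4.04] T [ 0.012  0.039 -0.011] w 0.0547
```

Request:
jog_arm([
  {"travel": [0.3,0,0],"rotation": [0,0,0],"grip": 1},
  {"travel": [-0.1,0,0],"rotation": [0,0,0],"grip": 1},
  {"travel": [0.3,0,0],"rotation": [0,0,0],"grip": 1},
  {"travel": [-0.1,0,0],"rotation": [0,0,0],"grip": 1},
  {"travel": [0.3,0,0],"rotation": [0,0,0],"grip": 1},
  {"travel": [-0.1,0,0],"rotation": [0,0,0],"grip": 1},
  {"travel": [0,0,0],"rotation": [0,0,0],"grip": 1},
  {"travel": [0,0,0],"rotation": [0,0,0],"grip": 1},
])

```text
t: 4.32
tcp_pos: [0.4294, -0.2275, 0.1135]
tool_rot: [-3.111, 0.301, 0.041]
contact_force: [1.0, -1.3, -1.7]
grip_width: 0.0549
```

Request:
jog_arm([
  {"travel": [0,0,0],"rotation": [0,0.035,0],"grip": 1},
  {"travel": [0,0,0],"rotation": [0,0.07,0],"grip": 1},
  {"travel": [0,0,0],"rotation": [0,0.07,0],"grip": 1},
  {"travel": [0,0,0],"rotation": [0,0.07,0],"grip": 1},
  {"travel": [0,0,0],"rotation": [0,0.07,0],"grip": 1},
  {"travel": [0,0,0],"rotation": [0,0.07,0],"grip": 1},
  {"travel": [0,0,0],"rotation": [0,0.07,0],"grip": 1},
  {"travel": [0,0,0],"rotation": [0,0.07,0],"grip": 1},
  {"travel": [0,0,0],"rotation": [0,0.07,0],"grip": 1},
  {"travel": [0,0,0],"rotation": [0,0.07,0],"grip": 1},
])

```text
t: 5.15
tcp_pos: [0.4381, -0.2337, 0.1295]
tool_rot: [3.087, -0.298, 0.341]
contact_force: [0.4, 0.0, -3.2]
grip_width: 0.0544
```

```bash
python3 st.py
```

```text
t 5.15 tcp [ 0.4381 -0.2337  0.1295] az -11.04 zax [ 0.214 -0.042 -0.976] F [ 0.36  0.04 -3.21] T [ 0.069  0.373 -0.06 ] w 0.0544
```

Request:
jog_arm([
  {"travel": [0,0,0],"rotation": [0,-0.035,0],"grip": 1},
  {"travel": [0,0,0],"rotation": [0,-0.07,0],"grip": 1},
  {"travel": [0,0,0],"rotation": [0,-0.105,0],"grip": 1},
  {"travel": [0,0,0],"rotation": [0,-0.14,0],"grip": 1},
  {"travel": [0,0,0],"rotation": [0,-0.14,0],"grip": 1},
  {"travel": [0,0,0],"rotation": [0,-0.14,0],"grip": 1},
  {"travel": [0,0,0],"rotation": [0,-0.14,0],"grip": 1},
  {"travel": [0,0,0],"rotation": [0,-0.14,0],"grip": 1},
  {"travel": [0,0,0],"rotation": [0,-0.14,0],"grip": 1},
  {"travel": [0,0,0],"rotation": [0,-0.14,0],"grip": 1},
])

```text
t: 5.98
tcp_pos: [0.4373, -0.2336, 0.1313]
tool_rot: [-3.09, 0.3, 0.335]
contact_force: [-0.5, 0.4, -2.2]
grip_width: 0.0548
```

```bash
python3 st.py
```

```text
t 5.98 tcp [ 0.4373 -0.2336  0.1313] az -11.1 zax [-0.21   0.04  -0.977] F [-0.54  0.45 -2.25] T [-0.086 -0.372  0.004] w 0.0548
```

```bash
cat > avg.py <<'E'
from h import *
import sys
T=[];F=[]
for _ in range(int(sys.argv[1]) if len(sys.argv)>1 else 8):
    bot.get_image("top"); s=bot.state(); M=R.from_rotvec(s["tool_rot"]).as_matrix(); h=M[:,0]*[1,1,0]; h/=np.linalg.norm(h)
    T.append([s["torque"]@[-h[1],h[0],0], s["torque"]@h]); F.append(s["contact_force"])
T=np.array(T);F=np.array(F)
print("t",round(s["t"],2),"tcp",s["tcp_pos"].round(3),"tilt",np.degrees(np.arcsin(M[:,2]@h)).round(2),"T_pitch",T[:,0].mean().round(4),"+-",(T[:,0].std()/len(T)**.5).round(4),"T_roll",T[:,1].mean().round(4),"F",F.mean(0).round(2),F.std(0).round(2),T[:,0].round(2))
E
python3 avg.py
```

```text
t 6.38 tcp [ 0.438 -0.233  0.129] tilt -12.59 T_pitch -0.3932 +- 0.0095 T_roll 0.0039 F [-0.1   0.13 -3.21] [0.33 0.56 0.34] [-0.43 -0.37 -0.36 -0.43 -0.38 -0.42 -0.37 -0.38]
```

Request:
jog_arm([
  {"travel": [0,0,0],"rotation": [0,0.035,0],"grip": 1},
  {"travel": [0,0,0],"rotation": [0,0.05,0],"grip": 1},
  {"travel": [0,0,0],"rotation": [0,0.05,0],"grip": 1},
  {"travel": [0,0,0],"rotation": [0,0.05,0],"grip": 1},
  {"travel": [0,0,0],"rotation": [0,0.05,0],"grip": 1},
])

```text
t: 6.8
tcp_pos: [0.4379, -0.2337, 0.1299]
tool_rot: [-3.12, 0.302, 0.098]
contact_force: [-0.2, -0.2, -3.7]
grip_width: 0.0548
```

```bash
python3 avg.py
```

```text
t 7.2 tcp [ 0.438 -0.234  0.129] tilt -3.61 T_pitch -0.1292 +- 0.0075 T_roll 0.0026 F [ 0.3   0.28 -3.63] [0.44 0.32 0.33] [-0.12 -0.13 -0.16 -0.14 -0.1  -0.12 -0.15 -0.1 ]
```

Request:
jog_arm([
  {"travel": [0,0,0],"rotation": [0,0.03,0],"grip": 1},
  {"travel": [0,0,0],"rotation": [0,0.04,0],"grip": 1},
  {"travel": [0,0,0],"rotation": [0,0.04,0],"grip": 1},
  {"travel": [0,0,0],"rotation": [0,0.04,0],"grip": 1},
  {"travel": [0,0,0],"rotation": [0,0.04,0],"grip": 1},
  {"travel": [0,0,0],"rotation": [0,0.04,0],"grip": 1},
  {"travel": [0,0,0],"rotation": [0,0.04,0],"grip": 1},
  {"travel": [0,0,0],"rotation": [0,0.04,0],"grip": 1},
  {"travel": [0,0,0],"rotation": [0,0.04,0],"grip": 1},
  {"travel": [0,0,0],"rotation": [0,0.04,0],"grip": 1},
])

```text
t: 8.03
tcp_pos: [0.4377, -0.2335, 0.1293]
tool_rot: [3.12, -0.302, 0.098]
contact_force: [-0.1, 0.6, -3.6]
grip_width: 0.0551
```

```bash
python3 avg.py
```

```text
t 8.43 tcp [ 0.438 -0.233  0.129] tilt 3.6 T_pitch 0.0787 +- 0.0122 T_roll 0.0047 F [-0.09  0.06 -3.22] [0.39 0.29 0.32] [0.11 0.07 0.09 0.05 0.07 0.05 0.15 0.03]
```

Request:
jog_arm([
  {"travel": [0,0,0],"rotation": [0,0.035,0],"grip": 1},
  {"travel": [0,0,0],"rotation": [0,0.05,0],"grip": 1},
  {"travel": [0,0,0],"rotation": [0,0.05,0],"grip": 1},
  {"travel": [0,0,0],"rotation": [0,0.05,0],"grip": 1},
  {"travel": [0,0,0],"rotation": [0,0.05,0],"grip": 1},
])

```text
t: 8.85
tcp_pos: [0.4381, -0.2339, 0.1303]
tool_rot: [3.086, -0.299, 0.342]
contact_force: [0.6, 0.4, -3.2]
grip_width: 0.055
```

```bash
python3 avg.py
```

```text
t 9.25 tcp [ 0.438 -0.234  0.129] tilt 12.6 T_pitch 0.3714 +- 0.0125 T_roll 0.007 F [-0.01  0.06 -3.57] [0.42 0.45 0.62] [0.35 0.35 0.36 0.41 0.34 0.45 0.36 0.35]
```

Request:
jog_arm([
  {"travel": [0,0,0],"rotation": [0,-0.035,0],"grip": 1},
  {"travel": [0,0,0],"rotation": [0,-0.07,0],"grip": 1},
  {"travel": [0,0,0],"rotation": [0,-0.07,0],"grip": 1},
  {"travel": [0,0,0],"rotation": [0,-0.07,0],"grip": 1},
  {"travel": [0,0,0],"rotation": [0,-0.07,0],"grip": 1},
])

```text
t: 9.67
tcp_pos: [0.4379, -0.2334, 0.1294]
tool_rot: [-3.127, 0.302, -0.002]
contact_force: [0.7, 1.2, -4.6]
grip_width: 0.0547
```

Request:
jog_arm([
  {"travel": [0,0,0.15],"rotation": [0,0,0],"grip": 1},
  {"travel": [0,0,0.4],"rotation": [0,0,0],"grip": 1},
  {"travel": [0,0,0.6],"rotation": [0,0,0],"grip": 1},
  {"travel": [0,0,0.75],"rotation": [0,0,0],"grip": 1},
  {"travel": [0,0,0.85],"rotation": [0,0,0],"grip": 1},
  {"travel": [0,0,0.91],"rotation": [0,0,0],"grip": 1},
  {"travel": [0,0,0.95],"rotation": [0,0,0],"grip": 1},
  {"travel": [0,0,0.98],"rotation": [0,0,0],"grip": 1},
  {"travel": [0,0,0.98],"rotation": [0,0,0],"grip": 1},
  {"travel": [0,0,0.98],"rotation": [0,0,0],"grip": 1},
])

```text
t: 10.5
tcp_pos: [0.4381, -0.2339, 0.0322]
tool_rot: [3.126, -0.303, 0.002]
contact_force: [0.4, -0.5, -4.4]
grip_width: 0.0551
```

```bash
python3 avg.py 4
```

```text
t 10.7 tcp [ 0.438 -0.234  0.032] tilt 0.07 T_pitch -0.0189 +- 0.0123 T_roll 0.0068 F [ 0.21 -0.4  -2.73] [0.64 0.52 0.58] [-0.05 -0.01 -0.03  0.02]
```

Still ~1–2 mm off the bench; lower a touch, then release.

Request:
jog_arm([
  {"travel": [0,0,0.01],"rotation": [0,0,0],"grip": 1},
  {"travel": [0,0,0.02],"rotation": [0,0,0],"grip": 1},
  {"travel": [0,0,0.02],"rotation": [0,0,0],"grip": 1},
])

```text
t: 10.95
tcp_pos: [0.4381, -0.2338, 0.0309]
tool_rot: [3.126, -0.302, 0.002]
contact_force: [-1.8, 0.8, 4.8]
grip_width: 0.0551
```

Request:
jog_arm([
  {"travel": [0,0,0],"rotation": [0,0,0],"grip": 0.3},
  {"travel": [0,0,0],"rotation": [0,0,0],"grip": 0.15},
  {"travel": [0,0,0],"rotation": [0,0,0],"grip": 0},
  {"travel": [0,0,0],"rotation": [0,0,0],"grip": 0},
  {"travel": [0,0,0],"rotation": [0,0,0],"grip": 0},
  {"travel": [0,0,0],"rotation": [0,0,0],"grip": 0},
])

```text
t: 11.45
tcp_pos: [0.4376, -0.2335, 0.0292]
tool_rot: [-3.127, 0.303, 0.0]
contact_force: [0.5, 0.3, -0.2]
grip_width: 0.0853
```

Request:
jog_arm([
  {"travel": [0,0,-0.2],"rotation": [0,0,0],"grip": 0},
  {"travel": [0,0,-0.5],"rotation": [0,0,0],"grip": 0},
  {"travel": [0,0,-0.8],"rotation": [0,0,0],"grip": 0},
  {"travel": [0,0,-1],"rotation": [0,0,0],"grip": 0},
  {"travel": [0,0,-1],"rotation": [0,0,0],"grip": 0},
  {"travel": [0,0,-1],"rotation": [0,0,0],"grip": 0},
])

```text
t: 11.95
tcp_pos: [0.4387, -0.2343, 0.1311]
tool_rot: [3.125, -0.302, 0.005]
contact_force: [0.5, 1.0, -0.5]
grip_width: 0.0857
```

```bash
python3 st.py 0.465 -0.0172 0.13 13.2
```

```text
t 11.95 tcp [ 0.4387 -0.2343  0.1311] az -11.05 zax [ 0.003 -0.002 -1.   ] F [ 0.47  0.98 -0.53] T [-0.064  0.037 -0.002] w 0.0857
travel/100mm [-0.158 -2.181  0.007] rotz/pi -0.1347
```

Request:
jog_arm([
  {"travel": [-0.02,-0.25,0],"rotation": [0,0,0],"grip": 0},
  {"travel": [-0.04,-0.6,0],"rotation": [0,0,0],"grip": 0},
  {"travel": [-0.07,-1,0],"rotation": [0,0,0],"grip": 0},
])

```text
t: 12.2
tcp_pos: [0.4489, -0.1336, 0.1274]
tool_rot: [-3.126, 0.308, 0.004]
contact_force: [1.0, -0.4, 0.6]
grip_width: 0.0853
```

Request:
jog_arm([
  {"travel": [-0.02,-0.35,0],"rotation": [0,0,-0.03],"grip": 0},
  {"travel": [-0.05,-0.7,0],"rotation": [0,0,-0.065],"grip": 0},
  {"travel": [-0.07,-0.95,0],"rotation": [0,0,-0.1],"grip": 0},
  {"travel": [-0.08,-1,0],"rotation": [0,0,-0.134],"grip": 0},
  {"travel": [-0.08,-1,0],"rotation": [0,0,-0.134],"grip": 0},
  {"travel": [-0.08,-1,0],"rotation": [0,0,-0.134],"grip": 0},
])

```text
t: 12.7
tcp_pos: [0.4602, -0.0339, 0.1277]
tool_rot: [-3.121, -0.355, 0.004]
contact_force: [-1.0, -0.5, 0.3]
grip_width: 0.0852
```

```bash
python3 avg.py 3; python3 st.py 0.465 -0.0172 0.029 13.2; python3 - <<'E'
from m import *
c=bot.get_image("top"); find(c,[(396,260,446,334)])
E
```

```text
t 12.85 tcp [ 0.461 -0.035  0.129] tilt -0.07 T_pitch -0.0075 +- 0.0045 T_roll -0.0171 F [-0.1  -0.07  0.39] [0.29 0.11 0.57] [-0.01  0.   -0.02]
t 12.85 tcp [ 0.4608 -0.0351  0.1286] az 12.89 zax [-0.001 -0.    -1.   ] F [-0.48 -0.14  0.79] T [-0.041 -0.026  0.032] w 0.0853
travel/100mm [ 0.082 -0.165  0.996] rotz/pi -0.0017
[ 435. -232.] [ 63.7 114.7] -11.2
```

Right case is back exactly where it stood. Now grip, lift, and shake the middle case.

Request:
jog_arm([
  {"travel": [0.08,-0.165,0],"rotation": [0,0,-0.002],"grip": 0},
  {"travel": [0.08,-0.165,0.1],"rotation": [0,0,-0.002],"grip": 0},
  {"travel": [0.08,-0.165,0.35],"rotation": [0,0,-0.002],"grip": 0},
  {"travel": [0.08,-0.165,0.65],"rotation": [0,0,-0.002],"grip": 0},
  {"travel": [0.08,-0.165,0.9],"rotation": [0,0,-0.002],"grip": 0},
  {"travel": [0.08,-0.165,1],"rotation": [0,0,-0.002],"grip": 0},
  {"travel": [0.08,-0.165,1],"rotation": [0,0,-0.002],"grip": 0},
  {"travel": [0.08,-0.165,1],"rotation": [0,0,-0.002],"grip": 0},
])

```text
t: 13.57
tcp_pos: [0.4648, -0.0169, 0.029]
tool_rot: [-3.12, -0.366, 0.002]
contact_force: [-0.3, 0.1, 0.2]
grip_width: 0.0855
```

Request:
jog_arm([
  {"travel": [0,0,0],"rotation": [0,0,0],"grip": 0.3},
  {"travel": [0,0,0],"rotation": [0,0,0],"grip": 0.5},
  {"travel": [0,0,0],"rotation": [0,0,0],"grip": 0.6},
  {"travel": [0,0,0],"rotation": [0,0,0],"grip": 0.8},
  {"travel": [0,0,0],"rotation": [0,0,0],"grip": 1},
  {"travel": [0,0,0],"rotation": [0,0,0],"grip": 1},
  {"travel": [0,0,0],"rotation": [0,0,0],"grip": 1},
])

```text
t: 14.15
tcp_pos: [0.4674, -0.0169, 0.0317]
tool_rot: [3.118, 0.367, 0.007]
contact_force: [-0.2, -0.2, 6.5]
grip_width: 0.0548
```

Request:
jog_arm([
  {"travel": [0,0,-0.1],"rotation": [0,0,0],"grip": 1},
  {"travel": [0,0,-0.3],"rotation": [0,0,0],"grip": 1},
  {"travel": [0,0,-0.55],"rotation": [0,0,0],"grip": 1},
  {"travel": [0,0,-0.8],"rotation": [0,0,0],"grip": 1},
  {"travel": [0,0,-0.95],"rotation": [0,0,0],"grip": 1},
  {"travel": [0,0,-1],"rotation": [0,0,0],"grip": 1},
  {"travel": [0,0,-1],"rotation": [0,0,0],"grip": 1},
  {"travel": [0,0,-1],"rotation": [0,0,0],"grip": 1},
])

```text
t: 14.82
tcp_pos: [0.4645, -0.0162, 0.1284]
tool_rot: [-3.119, -0.367, 0.003]
contact_force: [0.4, 0.2, -3.4]
grip_width: 0.0549
```

Request:
jog_arm([
  {"travel": [0.3,0,0],"rotation": [0,0,0],"grip": 1},
  {"travel": [-0.1,0,0],"rotation": [0,0,0],"grip": 1},
  {"travel": [0.3,0,0],"rotation": [0,0,0],"grip": 1},
  {"travel": [-0.1,0,0],"rotation": [0,0,0],"grip": 1},
  {"travel": [0.3,0,0],"rotation": [0,0,0],"grip": 1},
  {"travel": [-0.1,0,0],"rotation": [0,0,0],"grip": 1},
  {"travel": [0,0,0],"rotation": [0,0,0],"grip": 1},
  {"travel": [0,0,0],"rotation": [0,0,0],"grip": 1},
])

```text
t: 15.48
tcp_pos: [0.4561, -0.0146, 0.1149]
tool_rot: [-3.111, -0.366, 0.043]
contact_force: [1.7, 0.0, -1.3]
grip_width: 0.0549
```

Request:
jog_arm([
  {"travel": [0,0,0],"rotation": [0,0.035,0],"grip": 1},
  {"travel": [0,0,0],"rotation": [0,0.07,0],"grip": 1},
  {"travel": [0,0,0],"rotation": [0,0.07,0],"grip": 1},
  {"travel": [0,0,0],"rotation": [0,0.07,0],"grip": 1},
  {"travel": [0,0,0],"rotation": [0,0.07,0],"grip": 1},
  {"travel": [0,0,0],"rotation": [0,0.07,0],"grip": 1},
  {"travel": [0,0,0],"rotation": [0,0.07,0],"grip": 1},
  {"travel": [0,0,0],"rotation": [0,0.07,0],"grip": 1},
  {"travel": [0,0,0],"rotation": [0,0.07,0],"grip": 1},
  {"travel": [0,0,0],"rotation": [0,0.07,0],"grip": 1},
])

```text
t: 16.32
tcp_pos: [0.4658, -0.0164, 0.1295]
tool_rot: [-3.076, -0.362, -0.339]
contact_force: [-0.0, 0.7, -2.7]
grip_width: 0.0546
```

```bash
python3 avg.py
```

```text
t 16.72 tcp [ 0.465 -0.016  0.129] tilt 12.59 T_pitch 0.3394 +- 0.0107 T_roll -0.0007 F [-0.04  0.13 -2.84] [0.38 0.41 0.51] [0.34 0.31 0.36 0.33 0.29 0.33 0.4  0.35]
```

Request:
jog_arm([
  {"travel": [0,0,0],"rotation": [0,-0.035,0],"grip": 1},
  {"travel": [0,0,0],"rotation": [0,-0.05,0],"grip": 1},
  {"travel": [0,0,0],"rotation": [0,-0.05,0],"grip": 1},
  {"travel": [0,0,0],"rotation": [0,-0.05,0],"grip": 1},
  {"travel": [0,0,0],"rotation": [0,-0.05,0],"grip": 1},
])

```text
t: 17.13
tcp_pos: [0.4653, -0.0164, 0.1295]
tool_rot: [-3.111, -0.366, -0.099]
contact_force: [0.0, -1.0, -3.1]
grip_width: 0.0551
```

```bash
python3 avg.py
```

```text
t 17.53 tcp [ 0.465 -0.016  0.129] tilt 3.63 T_pitch 0.0809 +- 0.0065 T_roll 0.014 F [-0.12 -0.28 -2.6 ] [0.41 0.47 0.74] [0.06 0.07 0.07 0.08 0.06 0.09 0.1  0.11]
```

Request:
jog_arm([
  {"travel": [0,0,0],"rotation": [0,-0.035,0],"grip": 1},
  {"travel": [0,0,0],"rotation": [0,-0.07,0],"grip": 1},
  {"travel": [0,0,0],"rotation": [0,-0.09,0],"grip": 1},
  {"travel": [0,0,0],"rotation": [0,-0.09,0],"grip": 1},
  {"travel": [0,0,0],"rotation": [0,-0.09,0],"grip": 1},
  {"travel": [0,0,0],"rotation": [0,-0.09,0],"grip": 1},
  {"travel": [0,0,0],"rotation": [0,-0.09,0],"grip": 1},
  {"travel": [0,0,0],"rotation": [0,-0.09,0],"grip": 1},
  {"travel": [0,0,0],"rotation": [0,-0.09,0],"grip": 1},
  {"travel": [0,0,0],"rotation": [0,-0.09,0],"grip": 1},
])

```text
t: 18.37
tcp_pos: [0.4651, -0.0165, 0.1299]
tool_rot: [3.076, 0.362, -0.337]
contact_force: [0.4, 0.6, -2.5]
grip_width: 0.0546
```

```bash
python3 avg.py
```

```text
t 18.77 tcp [ 0.465 -0.016  0.129] tilt -12.6 T_pitch -0.365 +- 0.0149 T_roll -0.0133 F [ 0.15  0.04 -2.67] [0.3  0.44 0.41] [-0.27 -0.34 -0.41 -0.41 -0.37 -0.38 -0.37 -0.36]
```

Request:
jog_arm([
  {"travel": [0,0,0],"rotation": [0,0.035,0],"grip": 1},
  {"travel": [0,0,0],"rotation": [0,0.05,0],"grip": 1},
  {"travel": [0,0,0],"rotation": [0,0.05,0],"grip": 1},
  {"travel": [0,0,0],"rotation": [0,0.05,0],"grip": 1},
  {"travel": [0,0,0],"rotation": [0,0.05,0],"grip": 1},
])

```text
t: 19.18
tcp_pos: [0.4657, -0.0165, 0.1299]
tool_rot: [3.111, 0.366, -0.097]
contact_force: [-0.2, -0.5, -2.2]
grip_width: 0.0548
```

```bash
python3 avg.py
```

```text
t 19.58 tcp [ 0.465 -0.016  0.129] tilt -3.61 T_pitch -0.1362 +- 0.0085 T_roll 0.0015 F [-0.29 -0.01 -2.93] [0.44 0.7  0.42] [-0.16 -0.13 -0.14 -0.13 -0.15 -0.18 -0.12 -0.09]
```

Request:
jog_arm([
  {"travel": [0,0,0],"rotation": [0,0.02,0],"grip": 1},
  {"travel": [0,0,0],"rotation": [0,0.02,0],"grip": 1},
  {"travel": [0,0,0],"rotation": [0,0.02,0],"grip": 1},
])

```text
t: 19.83
tcp_pos: [0.4645, -0.0165, 0.1291]
tool_rot: [3.12, 0.366, -0.002]
contact_force: [-0.4, -0.3, -2.7]
grip_width: 0.055
```

Request:
jog_arm([
  {"travel": [0,0,0.15],"rotation": [0,0,0],"grip": 1},
  {"travel": [0,0,0.4],"rotation": [0,0,0],"grip": 1},
  {"travel": [0,0,0.6],"rotation": [0,0,0],"grip": 1},
  {"travel": [0,0,0.75],"rotation": [0,0,0],"grip": 1},
  {"travel": [0,0,0.85],"rotation": [0,0,0],"grip": 1},
  {"travel": [0,0,0.92],"rotation": [0,0,0],"grip": 1},
  {"travel": [0,0,0.96],"rotation": [0,0,0],"grip": 1},
  {"travel": [0,0,0.98],"rotation": [0,0,0],"grip": 1},
  {"travel": [0,0,1],"rotation": [0,0,0],"grip": 1},
  {"travel": [0,0,1],"rotation": [0,0,0],"grip": 1},
])

```text
t: 20.67
tcp_pos: [0.466, -0.0165, 0.0317]
tool_rot: [3.119, 0.367, 0.002]
contact_force: [-2.6, 0.8, 2.7]
grip_width: 0.0548
```

```bash
python3 avg.py 4
```

```text
t 20.87 tcp [ 0.466 -0.017  0.032] tilt 0.1 T_pitch 0.7486 +- 0.0131 T_roll 0.3067 F [-5.01  0.69  6.07] [0.3  0.39 0.25] [0.72 0.78 0.76 0.73]
```

Request:
jog_arm([
  {"travel": [0,0,0],"rotation": [0,0,0],"grip": 0.3},
  {"travel": [0,0,0],"rotation": [0,0,0],"grip": 0.15},
  {"travel": [0,0,0],"rotation": [0,0,0],"grip": 0},
  {"travel": [0,0,0],"rotation": [0,0,0],"grip": 0},
  {"travel": [0,0,0],"rotation": [0,0,0],"grip": 0},
  {"travel": [0,0,0],"rotation": [0,0,0],"grip": 0},
])

```text
t: 21.37
tcp_pos: [0.4654, -0.0164, 0.0293]
tool_rot: [3.12, 0.367, 0.0]
contact_force: [-0.8, -0.2, 0.6]
grip_width: 0.0856
```

Request:
jog_arm([
  {"travel": [0,0,-0.2],"rotation": [0,0,0],"grip": 0},
  {"travel": [0,0,-0.5],"rotation": [0,0,0],"grip": 0},
  {"travel": [0,0,-0.8],"rotation": [0,0,0],"grip": 0},
  {"travel": [0,0,-1],"rotation": [0,0,0],"grip": 0},
  {"travel": [0,0,-1],"rotation": [0,0,0],"grip": 0},
  {"travel": [0,0,-1],"rotation": [0,0,0],"grip": 0},
])

```text
t: 21.87
tcp_pos: [0.4666, -0.0167, 0.131]
tool_rot: [3.119, 0.367, 0.006]
contact_force: [0.1, -0.2, -0.7]
grip_width: 0.0851
```

```bash
python3 st.py 0.472 0.2225 0.129 15.6
```

```text
t 21.87 tcp [ 0.4666 -0.0167  0.131 ] az 13.42 zax [ 0.004 -0.001 -1.   ] F [ 0.08 -0.25 -0.7 ] T [ 0.012  0.004 -0.042] w 0.0851
travel/100mm [ 0.607 -2.314  0.018] rotz/pi -0.0121
```

Request:
jog_arm([
  {"travel": [0.06,-0.25,0],"rotation": [0,0,0],"grip": 0},
  {"travel": [0.15,-0.6,0],"rotation": [0,0,0],"grip": 0},
  {"travel": [0.25,-0.95,0],"rotation": [0,0,0],"grip": 0},
])

```text
t: 22.12
tcp_pos: [0.4663, 0.0821, 0.1274]
tool_rot: [-3.12, -0.363, 0.005]
contact_force: [1.7, 0.4, -1.5]
grip_width: 0.0855
```

Request:
jog_arm([
  {"travel": [0.1,-0.35,0],"rotation": [0,0,-0.006],"grip": 0},
  {"travel": [0.2,-0.7,0],"rotation": [0,0,-0.012],"grip": 0},
  {"travel": [0.26,-1,0],"rotation": [0,0,-0.012],"grip": 0},
  {"travel": [0.26,-1,0],"rotation": [0,0,-0.012],"grip": 0},
])

```text
t: 22.45
tcp_pos: [0.4678, 0.1897, 0.1271]
tool_rot: [-3.109, -0.435, 0.005]
contact_force: [-0.6, -0.5, 0.5]
grip_width: 0.0857
```

```bash
python3 avg.py 2; python3 st.py 0.472 0.2225 0.029 15.6; python3 - <<'E'
from m import *
c=bot.get_image("top"); find(c,[(298,250,346,318),(396,260,446,334)])
E
```

```text
t 22.55 tcp [0.468 0.186 0.127] tilt -0.21 T_pitch 0.0202 +- 0.03 T_roll -0.031 F [ 0.    0.18 -0.26] [0.29 0.32 0.67] [-0.02  0.06]
t 22.55 tcp [0.4682 0.1857 0.1273] az 15.75 zax [-0.003 -0.001 -1.   ] F [0.29 0.5  0.41] T [-0.044  0.053 -0.014] w 0.0849
travel/100mm [ 0.14  -0.344  0.982] rotz/pi 0.0008
[464.3 -16.8] [113.8  58.3] 13.2
[ 435. -232.] [ 63.7 114.7] -11.2
```

Request:
jog_arm([
  {"travel": [0.14,-0.345,0],"rotation": [0,0,0],"grip": 0},
  {"travel": [0.14,-0.345,0],"rotation": [0,0,0],"grip": 0},
  {"travel": [0.14,-0.345,0.1],"rotation": [0,0,0],"grip": 0},
  {"travel": [0.14,-0.345,0.35],"rotation": [0,0,0],"grip": 0},
  {"travel": [0.14,-0.345,0.65],"rotation": [0,0,0],"grip": 0},
  {"travel": [0.14,-0.345,0.9],"rotation": [0,0,0],"grip": 0},
  {"travel": [0.14,-0.345,1],"rotation": [0,0,0],"grip": 0},
  {"travel": [0.14,-0.345,1],"rotation": [0,0,0],"grip": 0},
  {"travel": [0.14,-0.345,1],"rotation": [0,0,0],"grip": 0},
])

```text
t: 23.35
tcp_pos: [0.4761, 0.2112, 0.0288]
tool_rot: [-3.102, -0.445, 0.005]
contact_force: [-0.6, 0.7, 0.3]
grip_width: 0.0856
```

Request:
jog_arm([
  {"travel": [0,0,0],"rotation": [0,0,0],"grip": 0.3},
  {"travel": [0,0,0],"rotation": [0,0,0],"grip": 0.5},
  {"travel": [0,0,0],"rotation": [0,0,0],"grip": 0.6},
  {"travel": [0,0,0],"rotation": [0,0,0],"grip": 0.8},
  {"travel": [0,0,0],"rotation": [0,0,0],"grip": 1},
  {"travel": [0,0,0],"rotation": [0,0,0],"grip": 1},
  {"travel": [0,0,0],"rotation": [0,0,0],"grip": 1},
])

```text
t: 23.93
tcp_pos: [0.4793, 0.2143, 0.0332]
tool_rot: [-3.097, -0.448, -0.008]
contact_force: [-0.7, 2.6, 6.8]
grip_width: 0.0547
```

Request:
jog_arm([
  {"travel": [0,0,-0.1],"rotation": [0,0,0],"grip": 1},
  {"travel": [0,0,-0.3],"rotation": [0,0,0],"grip": 1},
  {"travel": [0,0,-0.55],"rotation": [0,0,0],"grip": 1},
  {"travel": [0,0,-0.8],"rotation": [0,0,0],"grip": 1},
  {"travel": [0,0,-0.95],"rotation": [0,0,0],"grip": 1},
  {"travel": [0,0,-1],"rotation": [0,0,0],"grip": 1},
  {"travel": [0,0,-1],"rotation": [0,0,0],"grip": 1},
  {"travel": [0,0,-1],"rotation": [0,0,0],"grip": 1},
])

```text
t: 24.6
tcp_pos: [0.4764, 0.2111, 0.1284]
tool_rot: [-3.102, -0.447, 0.004]
contact_force: [-0.2, -1.1, -5.9]
grip_width: 0.0548
```

Request:
jog_arm([
  {"travel": [0.3,0,0],"rotation": [0,0,0],"grip": 1},
  {"travel": [-0.1,0,0],"rotation": [0,0,0],"grip": 1},
  {"travel": [0.3,0,0],"rotation": [0,0,0],"grip": 1},
  {"travel": [-0.1,0,0],"rotation": [0,0,0],"grip": 1},
  {"travel": [0.3,0,0],"rotation": [0,0,0],"grip": 1},
  {"travel": [-0.1,0,0],"rotation": [0,0,0],"grip": 1},
  {"travel": [0,0,0],"rotation": [0,0,0],"grip": 1},
  {"travel": [0,0,0],"rotation": [0,0,0],"grip": 1},
])

```text
t: 25.27
tcp_pos: [0.462, 0.2071, 0.1055]
tool_rot: [-3.107, -0.448, 0.075]
contact_force: [2.8, 1.1, -2.3]
grip_width: 0.0547
```

Request:
jog_arm([
  {"travel": [0,0,0],"rotation": [0,0.035,0],"grip": 1},
  {"travel": [0,0,0],"rotation": [0,0.07,0],"grip": 1},
  {"travel": [0,0,0],"rotation": [0,0.07,0],"grip": 1},
  {"travel": [0,0,0],"rotation": [0,0.07,0],"grip": 1},
  {"travel": [0,0,0],"rotation": [0,0.07,0],"grip": 1},
  {"travel": [0,0,0],"rotation": [0,0.07,0],"grip": 1},
  {"travel": [0,0,0],"rotation": [0,0.07,0],"grip": 1},
  {"travel": [0,0,0],"rotation": [0,0.07,0],"grip": 1},
  {"travel": [0,0,0],"rotation": [0,0.07,0],"grip": 1},
  {"travel": [0,0,0],"rotation": [0,0.07,0],"grip": 1},
])

```text
t: 26.1
tcp_pos: [0.4776, 0.2117, 0.1296]
tool_rot: [-3.052, -0.439, -0.335]
contact_force: [-0.3, 0.1, -5.0]
grip_width: 0.0546
```

```bash
python3 avg.py
```

```text
t 26.5 tcp [0.477 0.212 0.129] tilt 12.59 T_pitch 0.3844 +- 0.0073 T_roll -0.0427 F [-0.06  0.14 -5.21] [0.58 0.16 0.3 ] [0.38 0.41 0.36 0.37 0.38 0.36 0.41 0.41]
```

Request:
jog_arm([
  {"travel": [0,0,0],"rotation": [0,-0.035,0],"grip": 1},
  {"travel": [0,0,0],"rotation": [0,-0.05,0],"grip": 1},
  {"travel": [0,0,0],"rotation": [0,-0.05,0],"grip": 1},
  {"travel": [0,0,0],"rotation": [0,-0.05,0],"grip": 1},
  {"travel": [0,0,0],"rotation": [0,-0.05,0],"grip": 1},
])

```text
t: 26.92
tcp_pos: [0.4773, 0.2117, 0.1298]
tool_rot: [-3.09, -0.446, -0.098]
contact_force: [-0.6, 0.0, -4.0]
grip_width: 0.0545
```

```bash
python3 avg.py
```

```text
t 27.32 tcp [0.477 0.212 0.13 ] tilt 3.64 T_pitch 0.0312 +- 0.0101 T_roll -0.0218 F [-0.04 -0.14 -5.36] [0.44 0.36 0.44] [ 0.08  0.05 -0.    0.04  0.01 -0.    0.06  0.01]
```

Request:
jog_arm([
  {"travel": [0,0,0],"rotation": [0,-0.035,0],"grip": 1},
  {"travel": [0,0,0],"rotation": [0,-0.07,0],"grip": 1},
  {"travel": [0,0,0],"rotation": [0,-0.09,0],"grip": 1},
  {"travel": [0,0,0],"rotation": [0,-0.09,0],"grip": 1},
  {"travel": [0,0,0],"rotation": [0,-0.09,0],"grip": 1},
  {"travel": [0,0,0],"rotation": [0,-0.09,0],"grip": 1},
  {"travel": [0,0,0],"rotation": [0,-0.09,0],"grip": 1},
  {"travel": [0,0,0],"rotation": [0,-0.09,0],"grip": 1},
  {"travel": [0,0,0],"rotation": [0,-0.09,0],"grip": 1},
  {"travel": [0,0,0],"rotation": [0,-0.09,0],"grip": 1},
])

```text
t: 28.15
tcp_pos: [0.4767, 0.2115, 0.1301]
tool_rot: [3.068, 0.445, -0.338]
contact_force: [-0.2, 0.6, -6.3]
grip_width: 0.0546
```

```bash
python3 avg.py
```

```text
t 28.55 tcp [0.477 0.212 0.129] tilt -12.61 T_pitch -0.4467 +- 0.0133 T_roll -0.0167 F [ 0.03  0.12 -5.17] [0.43 0.49 0.51] [-0.4  -0.4  -0.46 -0.47 -0.47 -0.42 -0.52 -0.44]
```

Request:
jog_arm([
  {"travel": [0,0,0],"rotation": [0,0.035,0],"grip": 1},
  {"travel": [0,0,0],"rotation": [0,0.05,0],"grip": 1},
  {"travel": [0,0,0],"rotation": [0,0.05,0],"grip": 1},
  {"travel": [0,0,0],"rotation": [0,0.05,0],"grip": 1},
  {"travel": [0,0,0],"rotation": [0,0.05,0],"grip": 1},
])

```text
t: 28.97
tcp_pos: [0.4775, 0.2117, 0.1302]
tool_rot: [3.107, 0.449, -0.098]
contact_force: [-0.9, -0.4, -5.9]
grip_width: 0.0546
```

```bash
python3 avg.py
```

```text
t 29.37 tcp [0.477 0.212 0.129] tilt -3.6 T_pitch -0.1013 +- 0.0079 T_roll -0.0391 F [ 0.06  0.12 -5.13] [0.41 0.57 0.7 ] [-0.1  -0.09 -0.1  -0.13 -0.11 -0.08 -0.07 -0.14]
```

Request:
jog_arm([
  {"travel": [0,0,0],"rotation": [0,0.035,0],"grip": 1},
  {"travel": [0,0,0],"rotation": [0,0.07,0],"grip": 1},
  {"travel": [0,0,0],"rotation": [0,0.09,0],"grip": 1},
  {"travel": [0,0,0],"rotation": [0,0.09,0],"grip": 1},
  {"travel": [0,0,0],"rotation": [0,0.09,0],"grip": 1},
  {"travel": [0,0,0],"rotation": [0,0.09,0],"grip": 1},
  {"travel": [0,0,0],"rotation": [0,0.09,0],"grip": 1},
  {"travel": [0,0,0],"rotation": [0,0.09,0],"grip": 1},
  {"travel": [0,0,0],"rotation": [0,0.09,0],"grip": 1},
  {"travel": [0,0,0],"rotation": [0,0.09,0],"grip": 1},
])

```text
t: 30.2
tcp_pos: [0.4777, 0.2117, 0.1298]
tool_rot: [-3.052, -0.439, -0.335]
contact_force: [-0.5, 0.2, -4.2]
grip_width: 0.0547
```

```bash
python3 avg.py
```

```text
t 30.6 tcp [0.477 0.212 0.129] tilt 12.59 T_pitch 0.3868 +- 0.0104 T_roll 0.0001 F [-0.01  0.16 -5.47] [0.32 0.62 0.37] [0.34 0.37 0.43 0.39 0.36 0.37 0.42 0.41]
```

Request:
jog_arm([
  {"travel": [0,0,0],"rotation": [0,-0.035,0],"grip": 1},
  {"travel": [0,0,0],"rotation": [0,-0.07,0],"grip": 1},
  {"travel": [0,0,0],"rotation": [0,-0.105,0],"grip": 1},
  {"travel": [0,0,0],"rotation": [0,-0.14,0],"grip": 1},
  {"travel": [0,0,0],"rotation": [0,-0.14,0],"grip": 1},
  {"travel": [0,0,0],"rotation": [0,-0.14,0],"grip": 1},
  {"travel": [0,0,0],"rotation": [0,-0.14,0],"grip": 1},
  {"travel": [0,0,0],"rotation": [0,-0.14,0],"grip": 1},
  {"travel": [0,0,0],"rotation": [0,-0.14,0],"grip": 1},
  {"travel": [0,0,0],"rotation": [0,-0.14,0],"grip": 1},
])

```text
t: 31.43
tcp_pos: [0.4766, 0.2116, 0.1317]
tool_rot: [3.069, 0.445, -0.333]
contact_force: [-0.7, 0.9, -4.8]
grip_width: 0.0546
```

```bash
python3 avg.py
```

```text
t 31.83 tcp [0.477 0.212 0.129] tilt -12.59 T_pitch -0.4451 +- 0.0174 T_roll -0.0072 F [-0.07  0.27 -5.28] [0.23 0.49 0.71] [-0.44 -0.36 -0.44 -0.38 -0.47 -0.45 -0.5  -0.52]
```

Request:
jog_arm([
  {"travel": [0,0,0],"rotation": [0,0.035,0],"grip": 1},
  {"travel": [0,0,0],"rotation": [0,0.07,0],"grip": 1},
  {"travel": [0,0,0],"rotation": [0,0.07,0],"grip": 1},
  {"travel": [0,0,0],"rotation": [0,0.07,0],"grip": 1},
  {"travel": [0,0,0],"rotation": [0,0.07,0],"grip": 1},
  {"travel": [0,0,0],"rotation": [0,0.07,0],"grip": 1},
])

```text
t: 32.33
tcp_pos: [0.4792, 0.2121, 0.131]
tool_rot: [-3.101, -0.447, -0.002]
contact_force: [0.3, 0.8, -4.1]
grip_width: 0.0546
```

```bash
python3 st.py 0.649 0.1145 0.132 15.6
```

```text
t 32.33 tcp [0.4792 0.2121 0.131 ] az 16.41 zax [-0.     0.009 -1.   ] F [ 0.28  0.79 -4.1 ] T [-0.027 -0.134 -0.014] w 0.0546
travel/100mm [ 1.353  1.416 -0.019] rotz/pi 0.0045
```

Request:
jog_arm([
  {"travel": [0.08,0.08,0],"rotation": [0,0,0],"grip": 1},
  {"travel": [0.23,0.25,0],"rotation": [0,0,0],"grip": 1},
  {"travel": [0.4,0.42,0],"rotation": [0,0,0],"grip": 1},
  {"travel": [0.55,0.58,0],"rotation": [0,0,0],"grip": 1},
  {"travel": [0.65,0.68,0],"rotation": [0,0,0],"grip": 1},
  {"travel": [0.68,0.71,0],"rotation": [0,0,0],"grip": 1},
])

```text
t: 32.83
tcp_pos: [0.5668, 0.1608, 0.129]
tool_rot: [-3.103, -0.444, -0.003]
contact_force: [1.0, 0.3, -5.1]
grip_width: 0.0548
```

Request:
jog_arm([
  {"travel": [0.08,0.08,0],"rotation": [0,0,0],"grip": 1},
  {"travel": [0.23,0.25,0],"rotation": [0,0,0],"grip": 1},
  {"travel": [0.4,0.42,0],"rotation": [0,0,0],"grip": 1},
  {"travel": [0.55,0.58,0],"rotation": [0,0,0],"grip": 1},
  {"travel": [0.65,0.68,0],"rotation": [0,0,0],"grip": 1},
  {"travel": [0.68,0.71,0],"rotation": [0,0,0],"grip": 1},
  {"travel": [0.68,0.71,0],"rotation": [0,0,0],"grip": 1},
  {"travel": [0.68,0.71,0],"rotation": [0,0,0],"grip": 1},
  {"travel": [0.68,0.71,0],"rotation": [0,0,0],"grip": 1},
])

```text
t: 33.58
tcp_pos: [0.6467, 0.1146, 0.128]
tool_rot: [-3.1, -0.449, 0.004]
contact_force: [-0.2, -0.7, -4.7]
grip_width: 0.0547
```

```bash
python3 avg.py 5; python3 st.py 0.649 0.1145 0.131 15.6; python3 - <<'E'
from m import *
print(np.abs(bot.state()["joint_velocities"]).max())
c=bot.get_image("top"); find(c,[(298,250,346,318),(396,260,446,334)])
s=bot.get_image("side");cv2.imwrite("pics/end.png",s["img"])
E
```

```text
t 33.83 tcp [0.647 0.114 0.128] tilt -0.0 T_pitch -0.0262 +- 0.0054 T_roll 0.013 F [ 0.05  0.05 -5.07] [0.43 0.16 0.56] [-0.03 -0.05 -0.01 -0.02 -0.03]
t 33.83 tcp [0.647  0.1143 0.1283] az 16.47 zax [-0.002  0.008 -1.   ] F [ 0.48  0.17 -5.72] T [ 0.001 -0.029  0.014] w 0.0546
travel/100mm [ 0.02   0.004 -0.027] rotz/pi 0.0048
0.004337964184902836
[464.3 -16.7] [113.9  58.5] 13.2
[ 435.1 -231.9] [ 63.9 114.7] -11.3
```

View pics/end.png

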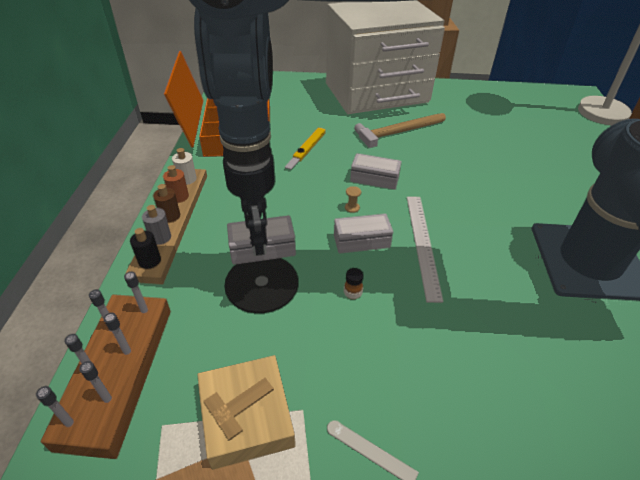

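```bash
python3 -c "
from station import bot
print(bot.sign_off())"
```

```text
the job is handed in; nothing more can be done
None
```

I judged the left case to be the rattling one. I handed in with it gripped, level and still above the middle of the pad, at about t = 34 s. `sign_off` gives no verdict.

**Finding the rattle:** I lifted, shook and rocked all three cases. The shaking strokes themselves gave no usable reading. I identified the case from the wrist moment at ±12.6° and ±3.6° of tilt, looking for the jump a rolling piece would cause, which should be about -0.105 N·m.

| Case | Moment jump (N·m, about ±0.02) |
|---|---|
| Right | -0.017 |
| Middle | +0.02 |
| Left | -0.15 |

I first had the sign of the expected jump backwards. I corrected it from the tilt geometry after the left case read negative. The left value is somewhat larger than predicted, but it is clearly apart from the other two. I rocked that case both ways again, so the piece should have reached each end in either order.

**Last checks:**
- **Held case:** the tool is at (0.647, 0.114), about 2 mm from the pad's middle. The case's underside is about 97 mm up, its tilt is under 0.01 rad, and the arm is still.
- **Silent cases:** both are back on the bench, within about 1 mm of where they started by the top camera.
- **Jar, spool, knife and block:** they look undisturbed in the final side view, though I did not measure them.

**One slip:** I gripped the left case about 11 mm off centre across its width because the arm had not settled before I measured. The grip still held it firmly.

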